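# Ready a spring clip over a model station wall

### The job

On the model-railway bench, first lay the aluminium straightedge across the two ledge blocks of the gluing jig, flush along the upright card wall and roughly centred. Then take the spring clip off its stand by squeezing its handles, and finish while still holding it squeezed wide open over the middle of the jig, jaws pointing down: one jaw on each side of the wall and straightedge, tips reaching below the straightedge, touching neither (the gap between the ledge blocks leaves room). Do not let the clip close or put it down at the end, and leave the wagon, tree, glue bottle and cottage alone.

Things in the scene. Friction and masses are not known exactly. Their poses are not given: they have to be found in the camera images.
- jig: Gluing jig, fixed; position and yaw vary. Numbers in mm in the jig's own axes: origin at table height directly below the middle of the card wall's ledge-side face, z up. Plywood foot plate x -34 to 51, y -90 to 90, 8 high. A straightedge lying flush on both blocks has its centre at x 7, z 55, length along y; wall and straightedge together then fill x -4 to 14. Windows are only painted.
- wall_top (a point): Middle of the top edge of the white upright card wall (jig x -2, y 0, z 64), axes as the jig's. The wall is rigid, 4 thick, x -4 to 0, y -85 to 85, top straight and level. Two wooden buttresses behind it: x -22 to -4, |y| 66 to 78, up to z 34.
- ledge (a point): Midway between the two wooden ledge blocks, level with their flat tops (jig x 25, y 0, z 50), axes as the jig's. The blocks stand against the wall's +x face: x 0 to 50, y 35 to 85 and y -85 to -35. The 70 wide gap between them is open down to the foot plate.
- straightedge_mid (a point): Centre of the loose aluminium straightedge, a flat bar 14 (x) x 150 (y, its length) x 10 high (z), about 60 g, lying on the table at the start; the centre is 5 above its underside. Either way round is the same. It slides easily when pushed.
- straightedge: The same straightedge; origin: centre of its underside, same axes.
- stand: Clip stand of dark wood, fixed; position and yaw vary, on either side of the jig. Foot 70 (x) x 90 (y) x 12 high with an upright fin 6 thick (x) x 80 long (y), top at z 65. Origin: centre of the underside. The clip starts straddling the fin, pinching it, its pin resting on the fin's top.
- clip: Spring clip of dark steel, like a large clothes peg, 80 g. Origin on its pivot pin (10 thick, 70 above the table at the start), z up to the handles, jaws pointing down; x is the direction in which handles and jaws spread, y the pin's axis. Only the pin lies between the levers. Jaws are 18 wide (y); open, they bulge to about 51 overall some 20 below the pin.
- clip_handles (a point): Between the two black handles, 28 above the pin: squeeze here along the clip's x. Handles are 20 wide (y). On the stand they rise to 37 above the pin, 60 over their outsides at the top, flaring. Squeezing takes 6 to 13 N, 20 N or more holds them at the hard stop: outsides then upright, parallel, 36 apart, from 7 to 43 above the pin.
- jaw_a (a joint): Opening angle of the clip's +x lever, rad: 0 when pinching the stand's fin, -0.06 fully shut, 0.30 fully open. Both levers move together.
- jaw_b (a joint): Opening angle of the -x lever, same values.
- jaw_a_tip (a point): Inner lower corner of the +x jaw's tip, mid width: 50 below the pin on the stand; fully open 47 below it and 18 to its side (tips gape about 35).
- jaw_b_tip (a point): Inner lower corner of the -x jaw's tip, likewise.
- wagon: Bystander: model goods wagon, dark wood, 100 x 34 x 47 high. Origin: centre of its underside. Leave alone.
- tree: Bystander: model fir tree on a round foot, 44 across, 100 high. Origin: underside. Leave alone.
- glue: Bystander: white glue bottle, 34 across, 85 high. Origin: underside. Leave alone.
- cottage: Bystander: model cottage with tiled roof, about 60 x 78 x 75 high. Origin: centre of its underside. Leave alone.
Mind the look-alikes: they are no part of the job. Of the things that look like the straightedge, the largest one is meant.

How it is judged:
On the way, in this order (a step that is already met when the one before it is completed fails the run):
1. the straightedge lies on both ledge blocks, flush along the card wall, let go (x of straightedge_mid in the frame of jig between 0.004 and 0.0095 m and y of straightedge_mid in the frame of jig between -0.025 and 0.025 m and z of straightedge_mid in the frame of jig between 0.052 and 0.058 m and angle between the y axis of straightedge_mid and the y axis of jig, either way round below 0.03 rad and contact force between straightedge and the fingers below 0.3 N and linear speed of straightedge below 0.01 m/s), for 0.2 s.
2. the clip is squeezed open and lifted off its stand (value of joint each of jaw_a, jaw_b above 0.18 rad and contact force between clip and stand below 0.1 N and height (world z) of clip above 0.1 m), for 0.2 s.
At the end, for the whole second after the job is handed in: Straightedge on both blocks, unheld, within 2.5 mm of the wall, 0.03 rad, centred to 25 mm. Clip still, held by the fingers (>2 N), levers open over 0.18 rad, tips either side of wall and straightedge, under 49 mm high, within 30 mm of the middle, touching nothing else (all of step 1 and value of joint each of jaw_a, jaw_b above 0.18 rad and ((x of jaw_a_tip in the frame of jig above 0.0145 m and x of jaw_b_tip in the frame of jig below -0.0045 m) or (x of jaw_b_tip in the frame of jig above 0.0145 m and x of jaw_a_tip in the frame of jig below -0.0045 m)) and z of each of jaw_a_tip, jaw_b_tip in the frame of jig below 0.049 m and y of jaw_a_tip in the frame of jig between -0.03 and 0.03 m and y of jaw_b_tip in the frame of jig between -0.03 and 0.03 m and contact force between clip and the fingers above 2 N and contact force between clip and jig below 0.3 N and contact force between clip and straightedge below 0.3 N and contact force between clip and stand below 0.3 N and linear speed of clip below 0.02 m/s); the arm keeps its last pose, push and grip.
It fails at once if the wagon is disturbed (moved over 25 mm) (distance of wagon from where it was at the start of the episode above 0.025 m).
It fails at once if the tree is disturbed (moved over 25 mm) (distance of tree from where it was at the start of the episode above 0.025 m).
It fails at once if the glue is disturbed (moved over 25 mm) (distance of glue from where it was at the start of the episode above 0.025 m).
It fails at once if the cottage is disturbed (moved over 25 mm) (distance of cottage from where it was at the start of the episode above 0.025 m).
It also fails if it takes over 69 s, if anything falls off the work surface, if the arm or the gripper's body presses on something with over 40 N, if the wrist force passes 120 N, or if a joint passes its speed limit or range.

### The arm

A 6-joint arm with a two-finger parallel gripper is mounted at the origin on the work surface. World frame = base frame: x ahead of the robot, y to its left, z up, the work surface at z = 0. Lengths are in m, angles in rad, forces in N, time in s.
With the tool pointing down it reaches from about 0.35 to 0.775 m from the base axis. Payload 5.5 kg.
Tool frame: the origin (TCP) lies on the centre line of the jaws, within the pads' length; the fingertips stand 11 mm ahead of it and the grasp point (between the pads) lies 8 mm behind it (env.tip_extent is the distance from the TCP to the fingertips, in m); z points along the fingers, y is the line along which they close (so a half turn about z gives the same grasp; the last joint's range is limited). The gripper opens to 85 mm and grips with 20 to 120 N. Pads are 22 mm wide; open, the fingers measure 114 mm over their backs; the gripper's body (76 mm by 85 mm) begins 54 mm behind the grasp point. The pads swing forward as they close: fully open they stand 13 mm farther back than shut.
Start: joints at [1.035, 0.313, 0.046, 1.304, 0, 1.431], TCP at [0.222, 0.531, 0.21] pointing down, gripper open.
Joint ranges: [-2.76, 2.76], [-0.86, 1.69], [-1.03, 1.26], [-2.2, 2.34], [-1.47, 1.5], [-3.14, 3.14]. Speed limits (rad/s): [2.57, 2.57, 3.14, 3.14, 3.14, 3.14].

### API

Orientations are given as a unit quaternion [w, x, y, z].
In Python, from workcell import env gives the robot as it stands.
- The arm moves only by the shell command python3 -m jog 'ROWS' [FORCE]. ROWS is JSON, a list of rows, each a list of 5 numbers: the gripper's target within -1 to 1 (shut at 1, half-way at 0, fully open at -1), then the shift along the tool's x, y, z in m, then the turn about the tool's z in degrees. In form: [[fingers, tx, ty, tz, turn], ...]. A call has 1 to 5 rows; each row shifts and turns the commanded pose from where the row before left it, along the tool's axes as they then stand; what a row does not reach is not made up. A row lasts 1/12 s, in which the tool goes at most 41.7 mm and 7.16 degrees, less where a joint would pass 70% of its speed; a pose out of reach is approached as far as the arm can. A call is refused whole if a number of a shift passes 0.0417 or a number of a turn 7.16, either way. A call with a gripper value outside its range is refused whole. The fingers move at their own pace and stop on an object; FORCE is the grip in N (left out, the last holds). Time passes only in rows, so rows that do not move let the fingers close. It gives the time, the measured TCP pose, the force, the opening and the grip force at its end, in the units of the state.
- env.get_state(): the state, without advancing time (a new reading comes with each control period).
- env.read_camera(name): name is "scene" or "top" or "wrist"; returns a dict with "img" (384x512x3 uint8, red, green, blue), "fov_y" (degrees; the focal length in pixels is half the picture's height over the tangent of half this angle, whatever the lens; pixels are square), "cx", "cy" (the principal point, pixels), "T" (4x4, takes a point from camera to world coordinates). Camera axes: x right, y up, looking along -z (the intrinsics and any distortion apply to the point x, -y, -z); pixel columns grow to the right and rows downward; lengths in m; the calibration is good to about 2 mm. A picture is of the moment at which its call begins. There is no depth.
- env.hand_in(): hands the job in; it is judged then, once.
The state is a dict: "clock": time; "joint_pos": joint angles; "qvel": joint speeds; "tau": joint torques, N m; "tcp_pos": TCP position; "orientation": TCP orientation; "wrist_force": force on the tool from outside, world axes, zero at the start; "ft_torque": the same for the moment, N m; "finger_gap": finger opening in m; "grip_force": force on a finger pad.
Only numpy, scipy, OpenCV 4.12 (cv2) and the standard library are available. Lean on these libraries where they do the work, as an engineer would, in place of code of your own. Each camera call takes 0.05 s, during which the arm holds its last target. There are 200 camera calls.

## Working session

There is one attempt and no reset: what is moved stays moved. The work goes in short steps, Python scripts to look and compute and a shell command to move; the robot and the scene stay as the last step left them, time stands still between calls to the robot, and variables do not carry over. Pictures are saved under pics/ and viewed, at most 10 in all, crops included, and the job is handed in when it is done.

```bash
ls; mkdir -p pics
cat > h.py <<'E'
import numpy as np, cv2
from workcell import env
def cam(n):
    c=env.read_camera(n); return c
def ray(c,u,v):
    f=c['img'].shape[0]/2/np.tan(np.radians(c['fov_y'])/2)
    d=np.array([(u-c['cx'])/f,-(v-c['cy'])/f,-1]); T=np.array(c['T'])
    return T[:3,3],T[:3,:3]@d
def onz(c,u,v,z):
    o,d=ray(c,u,v); return o+d*(z-o[2])/d[2]
def proj(c,p):
    T=np.array(c['T']); q=T[:3,:3].T@(np.array(p)-T[:3,3])
    f=c['img'].shape[0]/2/np.tan(np.radians(c['fov_y'])/2)
    return c['cx']+f*q[0]/-q[2], c['cy']-f*q[1]/-q[2]
E
python3 - <<'E'
from h import *
import pickle
D={n:cam(n) for n in('scene','top','wrist')}
pickle.dump(D,open('d0.pkl','wb'))
for n,c in D.items():
    print(n,[k for k in c if k!='img'],c['fov_y'],c['cx'],c['cy'],np.round(c['T'],3).tolist(),{k:c[k] for k in c if k not in('img','T')})
im=D['top']['img'][:,:,::-1]; cv2.imwrite('pics/top.png',cv2.resize(im,(800,600),interpolation=cv2.INTER_CUBIC))
cv2.imwrite('pics/scene.png',cv2.resize(D['scene']['img'][:,:,::-1],(800,600),interpolation=cv2.INTER_CUBIC))
print(env.get_state())
E
```

```text
pics
scene ['fov_y', 'cx', 'cy', 'T'] 47.304509959100194 263.7999386141387 196.70685747025723 [[-0.633, -0.551, 0.544, 1.289], [0.774, -0.462, 0.433, 0.603], [0.012, 0.695, 0.719, 1.036], [0.0, 0.0, 0.0, 1.0]] {'fov_y': 47.304509959100194, 'cx': 263.7999386141387, 'cy': 196.70685747025723}
top ['fov_y', 'cx', 'cy', 'T'] 42.28237978705625 256.3671728711718 194.6935343305607 [[-0.022, 0.982, -0.186, 0.349], [-1.0, -0.02, 0.012, 0.023], [0.008, 0.186, 0.983, 1.226], [0.0, 0.0, 0.0, 1.0]] {'fov_y': 42.28237978705625, 'cx': 256.3671728711718, 'cy': 194.6935343305607}
wrist ['fov_y', 'cx', 'cy', 'T'] 66.75163474516494 248.38673875566076 191.76834087199188 [[0.386, -0.88, -0.276, 0.151], [0.923, 0.368, 0.117, 0.56], [-0.001, -0.3, 0.954, 0.373], [0.0, 0.0, 0.0, 1.0]] {'fov_y': 66.75163474516494, 'cx': 248.38673875566076, 'cy': 191.76834087199188}
{'clock': 0.15, 'joint_pos': array([ 1.03536278e+00,  3.13830786e-01,  4.52817405e-02,  1.30358843e+00,
       -1.59126168e-05,  1.43121326e+00]), 'qvel': array([-0.00047861, -0.00203558,  0.00262586, -0.00062907, -0.00101322,
        0.00045792]), 'tau': array([ 1.38488074e-03, -4.81063700e+01,  2.98815680e+01,  1.38870080e-02,
       -1.60186955e-04, -9.56825914e-06]), 'tcp_pos': array([0.22152176, 0.53019742, 0.20922918]), 'orientation': array([-2.14544051e-04,  1.96635455e-01,  9.80476439e-01, -6.35375562e-04]), 'wrist_force': array([ 0.27510041,  0.27648408, -0.04900831]), 'ft_torque': array([-0.03311192, -0.01510495, -0.01251517]), 'grip_force': 0.0, 'finger_gap': 0.08565525752299558}
```

View pics/top.png

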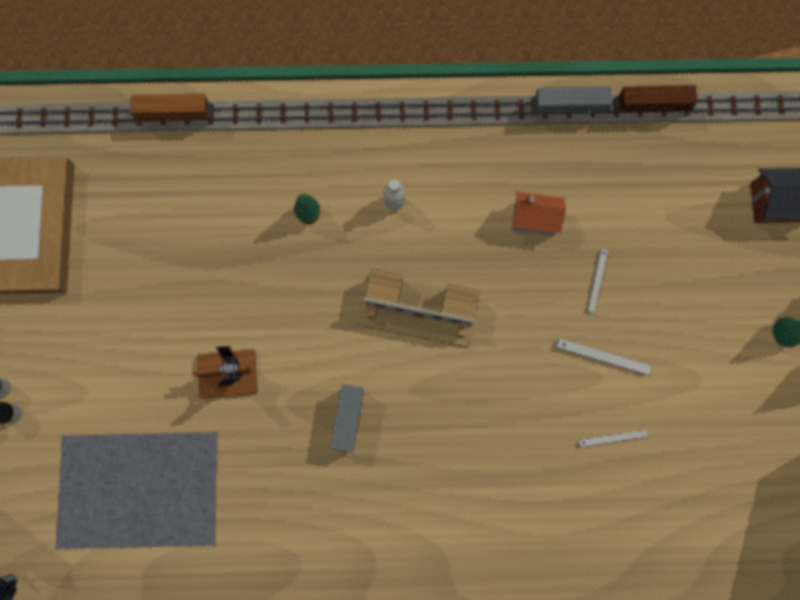

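View pics/scene.png

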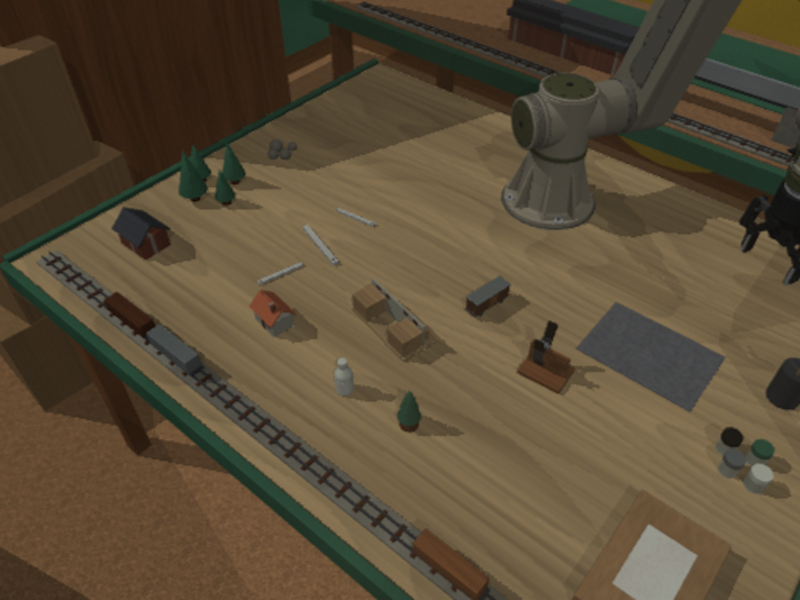

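The top view (800x600) shows the jig at about (420,308), the clip on its stand at (228,370), and the wagon, tree, bottle and cottage at (347,418), (307,209), (394,195) and (539,214). Things that could be taken for the straightedge are the bars at (603,357), (597,281) and (613,438). The one at (603,357) is the largest, so I choose it.

Run:
```python
from h import *
import pickle
D=pickle.load(open('d0.pkl','rb')); c=D['top']; im=c['img']
hsv=cv2.cvtColor(im,cv2.COLOR_RGB2HSV)
m=((hsv[:,:,1]<70)&(hsv[:,:,2]>110)).astype(np.uint8)
n,l,s,ce=cv2.connectedComponentsWithStats(m)
for i in range(1,n):
    if s[i,4]>40 and s[i,1]>100:
        pts=np.argwhere(l==i)[:,::-1].astype(np.float32)
        w=np.array([onz(c,u,v,0.01)[:2] for u,v in pts],np.float32)*1000
        r=cv2.minAreaRect(w); print(s[i],np.round(ce[i]/.64),np.round(r[0],1),np.round(r[1],1),round(r[2],1))
        if np.hypot(*(ce[i]/.64-[603,357]))<12:
            b=w-w.mean(0); v=np.linalg.svd(b,full_matrices=False)[2][0]; print('dir',v,np.degrees(np.arctan2(v[1],v[0])))
a=im[205:250,345:425]; b=im[165:230,225:315]; e=im[210:265,115:175]
f=lambda x:cv2.resize(x,(400,300),interpolation=cv2.INTER_CUBIC)
g=lambda x,k:cv2.resize(x,None,fx=k,fy=k,interpolation=cv2.INTER_CUBIC)
out=np.zeros((600,800,3),np.uint8)
for x,k,(X,Y) in((a,5,(0,0)),(b,5,(0,260)),(e,5,(460,260))):
    y=g(x,k); h=min(y.shape[0],600-Y); out[Y:Y+h,X:X+y.shape[1]]=y[:h,:800-X]
cv2.imwrite('pics/crop.png',out[:,:,::-1])
```

```text
[246 114  13  17 118] [395. 189.] [770.5  10.6] [39.8 31. ] 61.3
[   0  118   28   49 1232] [ 20. 221.] [728.2 622.7] [124.7  68.8] 2.1
[376 159  13  42 219] [597. 280.] [ 612.6 -308.6] [ 13.5 108.5] 74.2
[233 190  70  17 123] [418. 309.] [571.2 -19.2] [176.4   5.3] 76.7
[356 217  61  23 421] [604. 356.] [ 489.4 -309.5] [152.8  17.3] 71.8
dir [0.31240943 0.94994754] 71.7955
[370 275  45  11 236] [613. 438.] [ 362.1 -315.4] [ 12.6 109.4] 7.3
```

View pics/crop.png

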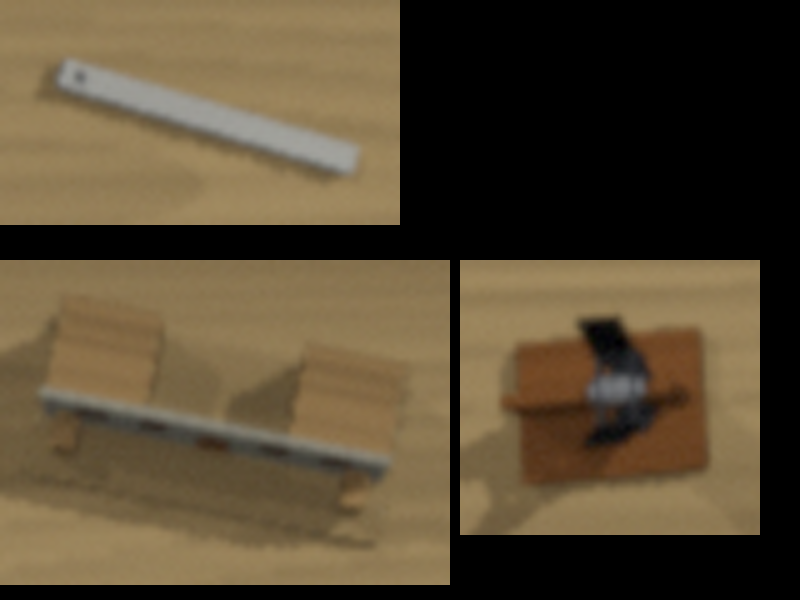

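The crop confirms the big bar, at about (489,-310) mm with its length along 71.8°. The jig wall runs along 76.7° with its ledges on the world +x side. The clip handles spread along roughly world x. I turn the tool first, then go over the jig area.

```bash
python3 -m jog '[[-1,0,0,0,7.1],[-1,0,0,0,7.1],[-1,0,0,0,7.1],[-1,0,0,0,7.1],[-1,0,0,0,7.1]]' 40
python3 -m jog '[[-1,0,0,0,7.1],[-1,0,0,0,7.1],[-1,0,0,0,7.1],[-1,0,0,0,7.1],[-1,0,0,0,7.1]]'
python3 -m jog '[[-1,0,0,0,7.1],[-1,0,0,0,7.1],[-1,-0.02,0.026,0,0],[-1,-0.02,0.026,0,0],[-1,-0.02,0.026,0,0]]'
python3 -m jog '[[-1,-0.02,0.026,0,0],[-1,-0.02,0.026,0,0],[-1,-0.02,0.026,0,0],[-1,-0.02,0.026,0,0],[-1,-0.02,0.026,0,0]]'
python3 -m jog '[[-1,-0.02,0.026,0,0],[-1,-0.02,0.026,0,0],[-1,-0.02,0.026,0,0],[-1,-0.02,0.026,0,0],[-1,-0.02,0.026,0,0]]'
```

```text
clock: 0.57
tcp_pos: [0.2216, 0.5303, 0.2095]
orientation: [-0.0, 0.489, 0.872, -0.0]
wrist_force: [0.4, -0.3, -0.2]
finger_gap: 0.0852
grip_force: 0.0
clock: 0.98
tcp_pos: [0.2216, 0.5303, 0.2095]
orientation: [0.0, 0.732, 0.682, -0.0]
wrist_force: [0.2, 0.0, 0.3]
finger_gap: 0.0854
grip_force: 0.0
clock: 1.4
tcp_pos: [0.2775, 0.4487, 0.2093]
orientation: [0.0, 0.808, 0.589, -0.0]
wrist_force: [1.3, -0.0, 0.2]
finger_gap: 0.0852
grip_force: 0.0
clock: 1.82
tcp_pos: [0.371, 0.313, 0.2097]
orientation: [-0.0, 0.808, 0.589, -0.0]
wrist_force: [0.7, -0.1, -0.0]
finger_gap: 0.0852
grip_force: 0.0
clock: 2.23
tcp_pos: [0.464, 0.1779, 0.2098]
orientation: [-0.0, 0.808, 0.589, -0.0]
wrist_force: [0.5, -0.0, -0.5]
finger_gap: 0.0857
grip_force: 0.0
```

```bash
python3 -m jog '[[-1,-0.025,0.019,0,0],[-1,-0.025,0.019,0,0],[-1,-0.025,0.019,0,0],[-1,-0.025,0.019,0,0],[-1,-0.025,0.019,0,0]]'
python3 -m jog '[[-1,-0.025,0.019,0,0],[-1,-0.025,0.019,0,0],[-1,0,0,0,0],[-1,0,0,0,0]]'
python3 - <<'E'
from h import *
import pickle
c=cam('wrist'); pickle.dump(c,open('d1.pkl','wb'))
cv2.imwrite('pics/w1.png',cv2.resize(c['img'][:,:,::-1],(800,600),interpolation=cv2.INTER_CUBIC)); print(np.round(c['T'],4))
E
```

```text
clock: 2.65
tcp_pos: [0.5157, 0.0297, 0.2097]
orientation: [-0.0, 0.808, 0.589, -0.0]
wrist_force: [-0.4, -0.4, 1.1]
finger_gap: 0.0855
grip_force: 0.0
clock: 2.98
tcp_pos: [0.5365, -0.0294, 0.2093]
orientation: [-0.001, 0.809, 0.587, -0.0]
wrist_force: [-0.0, 0.0, -0.4]
finger_gap: 0.0852
grip_force: 0.0
[[ 0.9507  0.2956  0.0943  0.5607]
 [-0.3102  0.907   0.2848  0.0432]
 [-0.0013 -0.3     0.9539  0.3734]
 [ 0.      0.      0.      1.    ]]
```

View pics/w1.png

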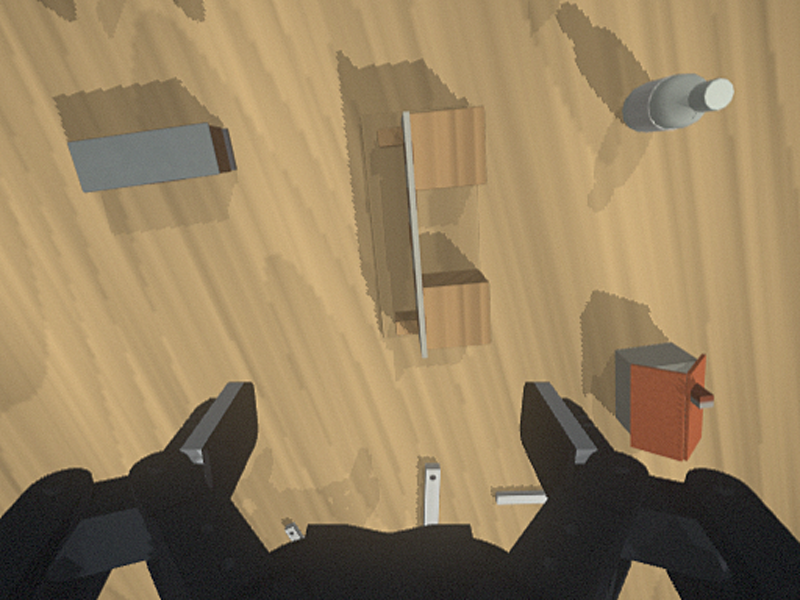

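The wrist view shows the jig from above: the wall's top edge runs from (407,112) to (424,357), with the ledge blocks to its right. I measure the wall, then go over the bar.

```bash
python3 - <<'E'
from h import *
import pickle
c=pickle.load(open('d1.pkl','rb')); im=c['img']
hsv=cv2.cvtColor(im,cv2.COLOR_RGB2HSV)
m=((hsv[:,:,1]<55)&(hsv[:,:,2]>100)).astype(np.uint8); m[:60]=0;m[240:]=0;m[:,:250]=0;m[:,280:]=0
n,l,s,_=cv2.connectedComponentsWithStats(m); i=1+np.argmax(s[1:,4]); print(s[i])
p=np.argwhere(l==i)[:,::-1]
w=np.array([onz(c,u,v,.064)[:2] for u,v in p],np.float32)*1000
r=cv2.minAreaRect(w); print(r)
v=np.linalg.svd(w-w.mean(0),full_matrices=False)[2][0]; v*=np.sign(v[1]); print('yaxis',v,np.degrees(np.arctan2(v[1],v[0])),'ctr',w.mean(0))
t=(w-w.mean(0))@v; print(t.min(),t.max())
# second check from ledge block outer (+x) edges? use top camera
D=pickle.load(open('d0.pkl','rb'))['top']; 
for q in(-85,85):
    P=np.array([*((w.mean(0)+q*v)/1000),.064]); print(np.array(proj(D,P))/.64, np.array(proj(c,P))/.64)
E
python3 -m jog '[[-1,-0.027,0.005,0,0],[-1,-0.027,0.005,0,0],[-1,-0.027,0.005,0,0],[-1,-0.027,0.005,0,0],[-1,-0.027,0.005,0,0]]'
```

```text
[258  71  16 158 644]
((560.2473754882812, -16.631263732910156), (169.6416778564453, 4.489418983459473), 77.25928497314453)
yaxis [0.2197834 0.9755487] 77.30369 ctr [561.9399    -9.473121]
-92.17755 77.4666
[467.64643453 319.49523132] [423.22127606 347.58404961]
[358.24375939 297.54525102] [403.99516543  97.80810244]
clock: 3.45
tcp_pos: [0.5183, -0.1634, 0.21]
orientation: [-0.0, 0.808, 0.59, 0.0]
wrist_force: [0.6, -0.4, 0.1]
finger_gap: 0.0855
grip_force: 0.0
```

```bash
python3 -m jog '[[-1,-0.03,0.0035,0,0],[-1,-0.03,0.0035,0,0],[-1,-0.03,0.0035,0,0],[-1,-0.03,0.0035,0,0],[-1,-0.03,0.0035,0,0]]'
python3 -m jog '[[-1,0,0,0,0],[-1,0,0,0,0]]'
python3 - <<'E'
from h import *
import pickle
from scipy.spatial.transform import Rotation as R
c=cam('wrist'); im=c['img']; pickle.dump(c,open('d2.pkl','wb'))
hsv=cv2.cvtColor(im,cv2.COLOR_RGB2HSV)
m=((hsv[:,:,1]<45)&(hsv[:,:,2]>110)).astype(np.uint8); 
n,l,s,ce=cv2.connectedComponentsWithStats(m)
S=env.get_state(); q=S['orientation']; Rm=R.from_quat([*q[1:],q[0]]).as_matrix()
print('tcp',S['tcp_pos'])
for i in range(1,n):
    if s[i,4]<300: continue
    p=np.argwhere(l==i)[:,::-1]
    w=np.array([onz(c,u,v,.01)[:2] for u,v in p],np.float32)*1000
    r=cv2.minAreaRect(w); print(s[i],np.round(r[0],1),np.round(r[1],1),round(r[2],2))
    d=np.array([*r[0],0])/1000-[*S['tcp_pos'][:2],0]; print('tool shift mm',np.round(Rm.T@d*1000,1),'toolx yaw',np.degrees(np.arctan2(Rm[1,0],Rm[0,0])))
E
```

```text
clock: 3.87
tcp_pos: [0.4893, -0.3117, 0.21]
orientation: [-0.0, 0.808, 0.59, 0.0]
wrist_force: [0.8, 0.7, 1.3]
finger_gap: 0.0855
grip_force: 0.0
clock: 4.03
tcp_pos: [0.4892, -0.312, 0.2096]
orientation: [-0.001, 0.809, 0.588, 0.0]
wrist_force: [-0.7, 0.1, -0.5]
finger_gap: 0.0854
grip_force: 0.0
tcp [ 0.48935241 -0.31102496  0.20966283]
[ 243  100   11  117 1247] [ 489.8 -309.6] [148.7  13.1] 71.74
tool shift mm [ 1.5 -0.   0. ] toolx yaw 72.14892964838286
[300 125  87  11 723] [ 612.3 -308.1] [ 10.3 105. ] 74.13
tool shift mm [ 4.050e+01  1.161e+02 -1.000e-01] toolx yaw 72.14892964838286
[134 157  48  73 660] [ 364.2 -314.9] [ 12.3 105.3] 7.48
tool shift mm [-4.200e+01 -1.179e+02  1.000e-01] toolx yaw 72.14892964838286
```

```bash
python3 -m jog '[[-1,0.0015,0,0.039,0.4],[-1,0,0,0.039,0],[-1,0,0,0.039,0],[-1,0,0,0.039,0],[-1,0,0,0.020,0]]' 30
python3 -m jog '[[0.5,0,0,0.019,0],[1,0,0,0,0],[1,0,0,0,0],[1,0,0,0,0],[1,0,0,0,0]]'
python3 -m jog '[[1,0,0,0,0],[1,0,0,0,0],[1,0,0,0,0]]'
```

```text
clock: 4.5
tcp_pos: [0.488, -0.3062, 0.0296]
orientation: [-0.003, 0.81, 0.587, -0.001]
wrist_force: [0.1, 0.2, -0.5]
finger_gap: 0.0852
grip_force: 0.0
clock: 4.92
tcp_pos: [0.4914, -0.3111, 0.0169]
orientation: [0.002, 0.81, 0.586, 0.0]
wrist_force: [0.5, 0.6, 0.8]
finger_gap: 0.0255
grip_force: 0.0
clock: 5.17
tcp_pos: [0.4903, -0.3113, 0.0158]
orientation: [0.001, 0.81, 0.586, 0.0]
wrist_force: [1.2, 1.1, -0.2]
finger_gap: 0.0
grip_force: 0.0
```

Run:
```python
from h import *
c=cam('wrist'); cv2.imwrite('pics/w3.png',cv2.resize(c['img'][:,:,::-1],(800,600),interpolation=cv2.INTER_CUBIC)); print(env.tip_extent, env.get_state())
```

```text
0.011 {'clock': 5.2167, 'joint_pos': array([-7.03945760e-01,  4.51200509e-01, -2.51348081e-01,  8.67176753e-01,
        1.35950442e-04,  1.18600057e+00]), 'qvel': array([-0.00169168,  0.00659364, -0.00533953,  0.00023084, -0.00033758,
       -0.00025725]), 'tau': array([ 7.57897482e-02, -5.12663162e+01,  2.55118382e+01, -1.12618413e-02,
        3.53062635e-03,  4.52507220e-04]), 'tcp_pos': array([ 0.49015726, -0.31116726,  0.01554029]), 'orientation': array([5.03787003e-04, 8.10481076e-01, 5.85764573e-01, 1.93832467e-04]), 'wrist_force': array([-0.20802245, -0.05338404,  0.69207879]), 'ft_torque': array([ 0.00951754,  0.00450305, -0.02672984]), 'grip_force': 0.0, 'finger_gap': 9.86627945645853e-05}
```

View pics/w3.png

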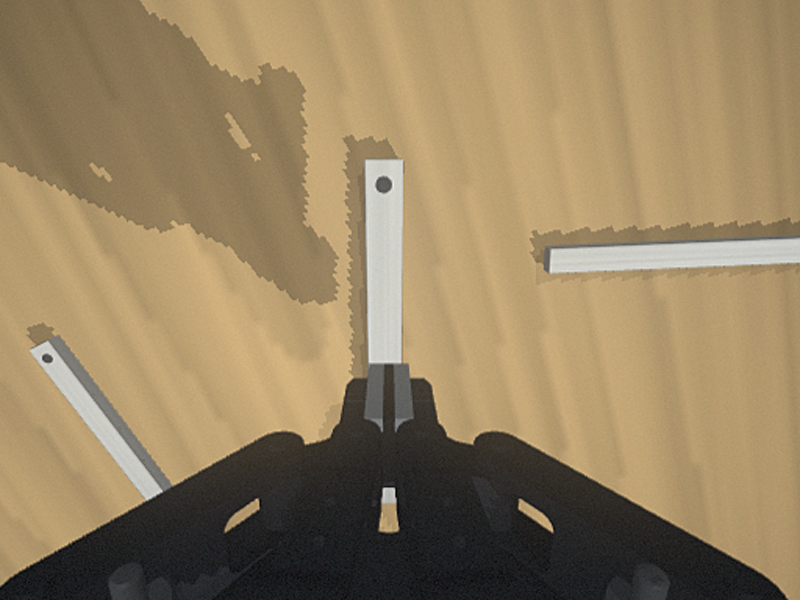

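The fingers shut above the bar at (385,365), and the bar hasn't moved. I feel downward for its top to find where the tips really are.

```bash
python3 -m jog '[[1,0,0,0.001,0],[1,0,0,0,0]]'
python3 -m jog '[[1,0,0,0.001,0],[1,0,0,0,0]]' | egrep 'tcp|wrist'
python3 -m jog '[[1,0,0,0.001,0],[1,0,0,0,0]]' | egrep 'tcp|wrist'
```

```text
clock: 5.38
tcp_pos: [0.4897, -0.3109, 0.0138]
orientation: [-0.0, 0.811, 0.586, 0.0]
wrist_force: [-0.3, 0.3, -0.3]
finger_gap: -0.0001
grip_force: 0.0
tcp_pos: [0.4897, -0.3108, 0.0126]
wrist_force: [-0.1, -0.1, 0.4]
tcp_pos: [0.4897, -0.3108, 0.0116]
wrist_force: [0.3, 0.3, -0.2]
```

```bash
python3 - <<'E'
from h import *
c=cam('wrist'); S=env.get_state(); im=c['img']
t=S['tcp_pos']
for v in(160,363,500): print(v,np.round(onz(c,384*.64,v*.64,.01)*1000,1))
for dz in(.011,0,-.008):
    print(np.array(proj(c,t-[0,0,dz]))/.64)
for k in(75,-75):
    print('expected bar end',np.array(proj(c,[.4898+.3132*k/1000,-.3096+.9497*k/1000,.01]))/.64)
print(np.round(c['T'],3),t)
E
python3 -m jog '[[1,0,0,0.0015,0],[1,0,0,0,0]]' | egrep 'tcp|wrist'
```

```text
160 [ 512.3 -238.9   10. ]
363 [ 487.8 -312.3   10. ]
500 [ 466.8 -375.4   10. ]
[387.44706022 348.7983019 ]
[387.39274193 360.04483442]
[387.34907032 369.08698639]
expected bar end [386.24527719 157.68509468]
expected bar end [386.90379872 509.80911855]
[[ 0.949  0.299  0.095  0.514]
 [-0.314  0.906  0.285 -0.238]
 [-0.001 -0.3    0.954  0.176]
 [ 0.     0.     0.     1.   ]] [ 0.48974309 -0.31076396  0.01167073]
tcp_pos: [0.4898, -0.3108, 0.0101]
wrist_force: [-0.0, 0.7, 0.8]
```

The bar is where I expected, but the tips look about 25 mm higher than the TCP figures say. I keep feeling downward with the fingers shut, in small steps and watching the force.

```bash
python3 -m jog '[[1,0,0,0.002,0],[1,0,0,0,0]]' | egrep 'tcp|wrist'
python3 -m jog '[[1,0,0,0.002,0],[1,0,0,0,0]]' | egrep 'tcp|wrist'
python3 -m jog '[[1,0,0,0.002,0],[1,0,0,0,0]]' | egrep 'tcp|wrist'
```

```text
tcp_pos: [0.4897, -0.3107, 0.008]
wrist_force: [-0.4, 0.2, 0.6]
tcp_pos: [0.4897, -0.3107, 0.006]
wrist_force: [-0.5, 0.0, -0.2]
tcp_pos: [0.4897, -0.3107, 0.004]
wrist_force: [-0.4, -0.1, -0.2]
```

```bash
python3 -m jog '[[1,0,0,0.002,0],[1,0,0,0,0]]' | egrep 'tcp|wrist'
python3 -m jog '[[1,0,0,0.002,0],[1,0,0,0,0]]' | egrep 'tcp|wrist'
python3 -m jog '[[1,0,0,0.002,0],[1,0,0,0,0]]' | egrep 'tcp|wrist'
```

```text
tcp_pos: [0.4897, -0.3107, 0.002]
wrist_force: [0.2, -0.4, -0.3]
tcp_pos: [0.4897, -0.3107, -0.0]
wrist_force: [-0.6, 0.1, -0.4]
tcp_pos: [0.4897, -0.3107, -0.002]
wrist_force: [-0.1, 0.2, 0.3]
```

Run:
```python
from h import *
c=cam('wrist'); cv2.imwrite('pics/w4.png',cv2.resize(c['img'][170:384,150:350,::-1],(560,600),interpolation=cv2.INTER_CUBIC)); print(env.get_state()['wrist_force'])
```

```text
[ 0.0915018  -0.391958    0.30971256]
```

View pics/w4.png

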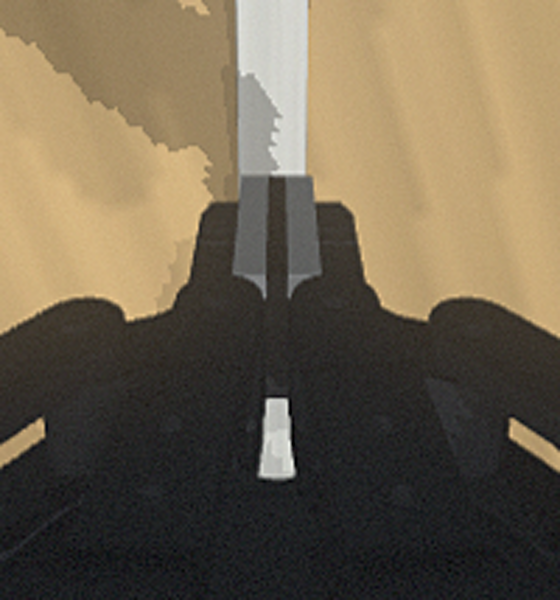

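The crop shows the tips still above the bar (its top is visible just ahead of the pads at (275,175)), with their shadow closing in. I keep lowering.

```bash
python3 -m jog '[[1,0,0,0.002,0],[1,0,0,0,0]]' | egrep 'tcp|wrist'
python3 -m jog '[[1,0,0,0.002,0],[1,0,0,0,0]]' | egrep 'tcp|wrist'
python3 -m jog '[[1,0,0,0.0015,0],[1,0,0,0,0]]' | egrep 'tcp|wrist'
python3 -m jog '[[1,0,0,0.0015,0],[1,0,0,0,0]]' | egrep 'tcp|wrist'
```

```text
tcp_pos: [0.4897, -0.3108, -0.0039]
wrist_force: [-0.0, -0.5, -0.9]
tcp_pos: [0.4897, -0.3107, -0.006]
wrist_force: [-0.7, 0.0, 0.0]
tcp_pos: [0.4897, -0.3108, -0.0074]
wrist_force: [-0.3, -0.1, 0.6]
tcp_pos: [0.4898, -0.3108, -0.0089]
wrist_force: [1.1, -0.1, -0.0]
```

```bash
python3 -m jog '[[1,0,0,0.001,0],[1,0,0,0,0]]' | egrep 'tcp|wrist'
python3 -m jog '[[1,0,0,0.001,0],[1,0,0,0,0]]' | egrep 'tcp|wrist'
python3 -m jog '[[1,0,0,0.001,0],[1,0,0,0,0]]' | egrep 'tcp|wrist'
python3 -m jog '[[1,0,0,0.001,0],[1,0,0,0,0]]' | egrep 'tcp|wrist'
```

```text
tcp_pos: [0.4898, -0.3108, -0.0098]
wrist_force: [-0.0, 0.4, 0.1]
tcp_pos: [0.4898, -0.3108, -0.0108]
wrist_force: [-0.4, -0.2, 0.6]
tcp_pos: [0.49, -0.3109, -0.0113]
wrist_force: [-0.7, 0.2, 2.6]
tcp_pos: [0.49, -0.3109, -0.0113]
wrist_force: [-3.3, 2.6, 9.7]
```

Contact. With the fingers shut, the tips are at TCP z + 21 mm, so they stand 32 mm farther back than stated. I allow for that from here. Now open, go down to tips at about 3 mm, and grip.

```bash
python3 -m jog '[[0,0,0,-0.005,0],[0,0,0,0,0],[0,0,0,0,0],[0,0,0,0,0],[0,0,0,0.004,0]]' 30 | egrep 'tcp|wrist|gap'
python3 -m jog '[[0,0,0,0.004,0],[0,0,0,0.002,0],[0,0,0,0,0]]' | egrep 'tcp|wrist|gap'
python3 -m jog '[[1,0,0,0,0],[1,0,0,0,0],[1,0,0,0,0],[1,0,0,0,0],[1,0,0,0,0]]'
python3 -m jog '[[1,0,0,0,0],[1,0,0,0,0]]'
```

```text
tcp_pos: [0.4902, -0.3112, -0.0114]
wrist_force: [-0.5, 0.5, 0.2]
finger_gap: 0.0424
tcp_pos: [0.4892, -0.3103, -0.0187]
wrist_force: [0.8, -0.5, -0.6]
finger_gap: 0.0429
clock: 9.4
tcp_pos: [0.4899, -0.3109, -0.0175]
orientation: [0.0, 0.81, 0.586, 0.0]
wrist_force: [0.3, 0.4, 0.2]
finger_gap: 0.0124
grip_force: 32.0
clock: 9.57
tcp_pos: [0.49, -0.3109, -0.0175]
orientation: [0.0, 0.81, 0.586, 0.0]
wrist_force: [-0.2, 0.4, 1.9]
finger_gap: 0.0125
grip_force: 32.0
```

Gripped (gap 12.5 mm, 32 N). I lift it and carry it over the ledge, clear of the wall at jig x of about 29.

```bash
python3 -m jog '[[1,0,0,-0.015,0],[1,0,0,-0.035,0],[1,0,0,-0.035,0],[1,0,0,-0.035,0],[1,0,0,-0.03,0]]' | egrep 'tcp|grip'
python3 -m jog '[[1,0.02,0,0,0],[1,0.031,0.0005,0,0],[1,0.031,0.0005,0,0],[1,0.031,0.0005,0,0],[1,0.031,0.0005,0,0]]' | egrep 'tcp|grip'
python3 -m jog '[[1,0.031,0.0005,0,0],[1,0.031,0.0005,0,0],[1,0.031,0.0005,0,0],[1,0.031,0.0005,0,0],[1,0.031,0.0005,0,0]]' | egrep 'tcp|grip'
python3 -m jog '[[1,0.004,0.0013,0,-5.5],[1,0,0,0,0],[1,0,0,0,0],[1,0,0,0,0]]'
python3 - <<'E'
from h import *
c=cam('wrist'); cv2.imwrite('pics/w5.png',cv2.resize(c['img'][:,:,::-1],(800,600),interpolation=cv2.INTER_CUBIC))
t=env.get_state()['tcp_pos']; O=np.array([.5622,-.0171]);X=np.array([.9755,-.2198]);Y=np.array([.2198,.9755])
d=t[:2]-O; print('jig xy',d@X,d@Y)
E
```

```text
tcp_pos: [0.4899, -0.3109, 0.1346]
grip_force: 31.9
tcp_pos: [0.537, -0.1735, 0.1325]
grip_force: 32.0
tcp_pos: [0.588, -0.0268, 0.1323]
grip_force: 32.0
clock: 11.15
tcp_pos: [0.59, -0.0256, 0.1322]
orientation: [-0.0, 0.782, 0.623, -0.0]
wrist_force: [-0.5, -1.0, -0.2]
finger_gap: 0.0125
grip_force: 31.9
jig xy 0.029047548052470656 -0.0024650210206629062
```

View pics/w5.png

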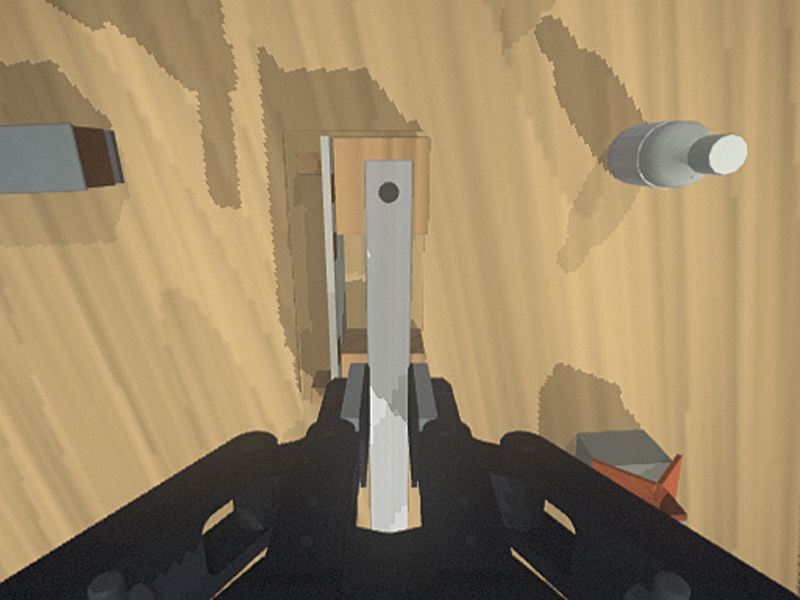

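The bar is held parallel to the wall, above both blocks and clear of the wall (bar centreline at column 389, wall at about 330). I lower it, release it and back off upward.

```bash
python3 -m jog '[[1,0,0.003,0.03,0],[1,0,0,0.03,0],[1,0,0,0.025,0],[1,0,0,0.009,0],[1,0,0,0,0]]' | egrep 'tcp|grip|wrist'
python3 -m jog '[[1,0,0,0.002,0],[1,0,0,0.002,0],[1,0,0,0.001,0],[1,0,0,0,0]]' | egrep 'tcp|grip|wrist'
```

```text
tcp_pos: [0.5907, -0.0262, 0.0358]
wrist_force: [-0.6, -0.3, -0.3]
grip_force: 31.9
tcp_pos: [0.5943, -0.0258, 0.0347]
wrist_force: [0.2, -0.6, -0.0]
grip_force: 31.9
```

```bash
python3 -m jog '[[1,0,0,0.001,0],[1,0,0,0,0],[1,0,0,0,0]]' | egrep 'tcp|grip|wrist'
python3 -m jog '[[1,0,0,0.001,0],[1,0,0,0,0],[1,0,0,0,0]]' | egrep 'tcp|grip|wrist'
```

```text
tcp_pos: [0.5935, -0.0256, 0.0327]
wrist_force: [-0.3, 0.3, -0.9]
grip_force: 31.9
tcp_pos: [0.5936, -0.0256, 0.0324]
wrist_force: [-2.7, -0.1, 5.6]
grip_force: 32.6
```

```bash
python3 -m jog '[[0.5,0,0,0,0],[0.5,0,0,0,0],[0.5,0,0,0,0],[0.5,0,0,-0.015,0],[0.5,0,0,-0.025,0]]' | egrep 'tcp|gap|wrist'
python3 -m jog '[[1,0,0.02,-0.01,0],[1,0,0.014,0,0],[1,0,0,0,0],[1,0,0,0,0]]' | egrep 'tcp|gap|wrist'
python3 - <<'E'
from h import *
c=cam('wrist'); cv2.imwrite('pics/w6.png',cv2.resize(c['img'][:,:,::-1],(800,600),interpolation=cv2.INTER_CUBIC))
E
```

```text
tcp_pos: [0.5907, -0.0252, 0.0687]
wrist_force: [0.1, 0.0, 1.2]
finger_gap: 0.0213
tcp_pos: [0.6265, -0.0332, 0.081]
wrist_force: [-0.6, -0.5, -0.2]
finger_gap: 0.0001
```

View pics/w6.png

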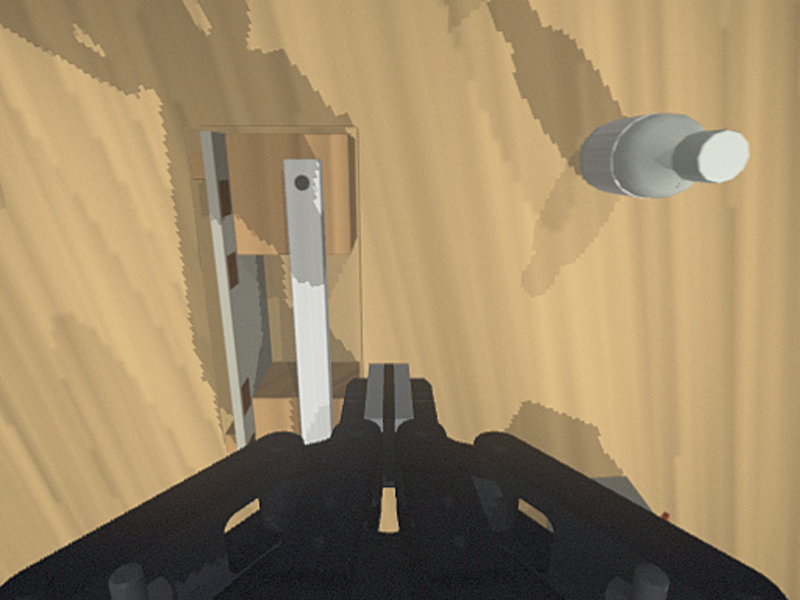

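The bar rests on both blocks, about 25 mm from the wall, and the shut fingers are on its outer side. I go down into the gap and push it toward the wall.

```bash
python3 -m jog '[[1,0,0,0.02,0],[1,0,0,0.02,0],[1,0,0,0.013,0],[1,0,-0.005,0,0],[1,0,-0.005,0,0]]' | egrep 'tcp|wrist'
python3 -m jog '[[1,0,-0.004,0,0],[1,0,-0.004,0,0],[1,0,-0.004,0,0],[1,0,-0.004,0,0],[1,0,-0.004,0,0]]' | egrep 'tcp|wrist'
python3 -m jog '[[1,0,-0.002,0,0],[1,0,-0.002,0,0],[1,0,0,0,0]]' | egrep 'tcp|wrist'
python3 - <<'E'
from h import *
t=env.get_state()['tcp_pos']; O=np.array([.5622,-.0171]);X=np.array([.9755,-.2198]);Y=np.array([.2198,.9755])
d=t[:2]-O; print('jig xy',d@X,d@Y)
c=cam('wrist'); cv2.imwrite('pics/w7.png',cv2.resize(c['img'][:,:,::-1],(800,600),interpolation=cv2.INTER_CUBIC))
E
```

```text
tcp_pos: [0.6143, -0.0304, 0.0271]
wrist_force: [1.0, -0.1, 0.1]
tcp_pos: [0.5978, -0.0266, 0.0295]
wrist_force: [1.3, -1.0, 1.0]
tcp_pos: [0.5933, -0.0256, 0.0288]
wrist_force: [0.4, -0.0, 1.2]
jig xy 0.03222277031034178 -0.0014390816711275887
```

View pics/w7.png

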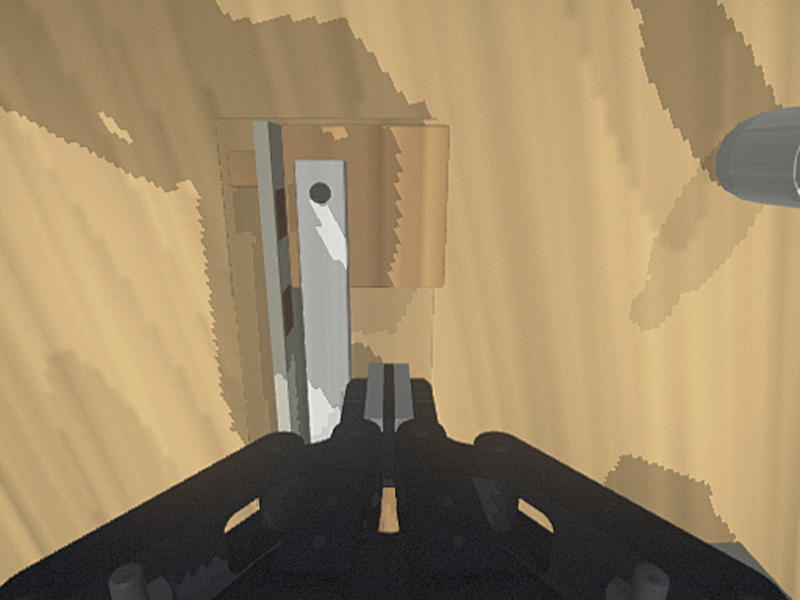

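The push works: the bar is parallel with a few mm to go (bar's left edge at column 297, wall at about 280). I continue until the force rises.

```bash
python3 -m jog '[[1,0,-0.0015,0,0],[1,0,-0.0015,0,0],[1,0,0,0,0]]' | egrep 'tcp|wrist'
python3 -m jog '[[1,0,-0.001,0,0],[1,0,-0.001,0,0],[1,0,0,0,0]]' | egrep 'tcp|wrist'
python3 -m jog '[[1,0,-0.001,0,0],[1,0,0,0,0]]' | egrep 'tcp|wrist'
python3 -m jog '[[1,0,-0.001,0,0],[1,0,0,0,0]]' | egrep 'tcp|wrist'
```

```text
tcp_pos: [0.5902, -0.0249, 0.0283]
wrist_force: [1.8, 0.4, 0.7]
tcp_pos: [0.5884, -0.0245, 0.0284]
wrist_force: [0.8, 1.2, 1.4]
tcp_pos: [0.5883, -0.0245, 0.0285]
wrist_force: [3.8, 1.2, 0.1]
tcp_pos: [0.5882, -0.0244, 0.0289]
wrist_force: [6.3, -1.3, 0.1]
```

```bash
python3 -m jog '[[1,0,-0.0015,0,0],[1,0,-0.0015,0,0],[1,0,0,0,0]]' | egrep 'tcp|wrist'
python3 -m jog '[[1,0,0.005,0,0],[1,0,0.01,0,0],[1,0,0.015,0,0],[1,0,0,-0.03,0],[1,0,0,-0.04,0]]' | egrep 'tcp|wrist'
python3 -m jog '[[0,0,0,-0.03,0],[0,0,0,0,0],[0,0,0,0,0]]' | egrep 'tcp|wrist'
python3 - <<'E'
from h import *
import pickle
c=cam('wrist'); pickle.dump(c,open('d8.pkl','wb')); cv2.imwrite('pics/w8.png',cv2.resize(c['img'][:,:,::-1],(800,600),interpolation=cv2.INTER_CUBIC))
E
```

```text
tcp_pos: [0.588, -0.0244, 0.03]
wrist_force: [10.8, -2.2, 0.9]
tcp_pos: [0.6084, -0.0294, 0.0939]
wrist_force: [1.4, -0.4, 0.4]
tcp_pos: [0.6133, -0.0301, 0.13]
wrist_force: [-0.4, -0.3, 0.1]
```

View pics/w8.png

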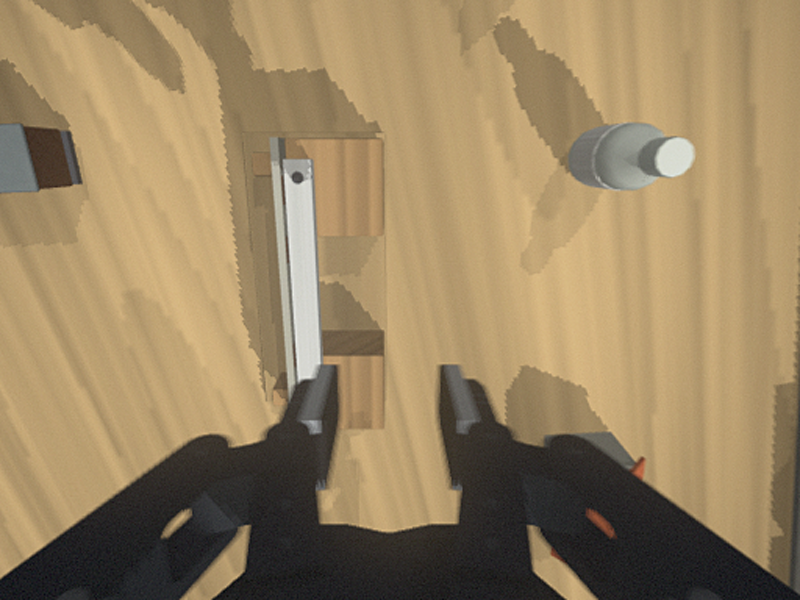

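The bar sits flush along the wall on both blocks (bar's left edge hugs the wall from (285,158) to (297,380)). My picture views are now used up, so the rest is numeric. Next I locate the stand and clip roughly.

Run:
```python
from h import *
import pickle
c=pickle.load(open('d0.pkl','rb'))['top']; im=c['img']
hsv=cv2.cvtColor(im,cv2.COLOR_RGB2HSV); H,S,V=[hsv[:,:,i].astype(int) for i in range(3)]
m=((S>150)&(V>60)&(H<14)).astype(np.uint8); m[:,:110]=0;m[:,180:]=0;m[:200]=0;m[270:]=0
m=cv2.morphologyEx(m,cv2.MORPH_CLOSE,np.ones((9,9)))
n,l,s,ce=cv2.connectedComponentsWithStats(m); i=1+np.argmax(s[1:,4]); print(s[i],ce[i],hsv[248,130],hsv[225,140])
p=np.argwhere(l==i)[:,::-1]; w=np.array([onz(c,u,v,.012)[:2] for u,v in p],np.float32)*1000
print(cv2.minAreaRect(w)); print('foot by crop',onz(c,145.2,239.4,.012),'clip',onz(c,146,235.6,.08))
b=pickle.load(open('d8.pkl','rb')); O=np.array([.5622,-.0171]);X=np.array([.9755,-.2198]);Y=np.array([.2198,.9755])
for u,v,z in((275.5,138,.064),(299,159,.06),(285.5,159,.06),(314,159,.06),(308,380,.06)):
    d=onz(b,u*.64,v*.64,z)[:2]-O; print('jig mm',np.round([d@X*1000,d@Y*1000],1))
```

```text
[126 225  38  29 704] [144.00710227 240.25      ] [ 13 175  86] [ 14 147  45]
((474.4465026855469, 284.73492431640625), (65.93782806396484, 88.54331970214844), 4.808952331542969)
foot by crop [0.47313361 0.28239081 0.012     ] clip [0.4749492  0.26621951 0.08      ]
jig mm [-0.4 83.5]
jig mm [ 9.4 73.9]
jig mm [ 2.8 74. ]
jig mm [16.8 73.9]
jig mm [  7.3 -46.5]
```

```bash
python3 -m jog '[[-1,0,0,-0.015,-5.9],[-1,0,0,-0.015,-5.9],[-1,0,0,0,-5.9],[-1,0.02,-0.008,0,0],[-1,0.034,-0.012,0,0]]' | egrep 'tcp|wrist'
python3 -m jog '[[-1,0.034,-0.012,0,0],[-1,0.034,-0.012,0,0],[-1,0.034,-0.012,0,0],[-1,0.034,-0.012,0,0],[-1,0.034,-0.012,0,0]]' | egrep 'tcp|wrist'
python3 -m jog '[[-1,0.034,-0.012,0,0],[-1,0.034,-0.012,0,0],[-1,0.018,-0.008,0,0],[-1,0,0,0,0],[-1,0,0,0,0]]'
python3 - <<'E'
from h import *
import pickle
c=cam('wrist'); c['tcp']=env.get_state()['tcp_pos'];pickle.dump(c,open('d9.pkl','wb')); im=c['img']
hsv=cv2.cvtColor(im,cv2.COLOR_RGB2HSV); H,S,V=[hsv[:,:,i].astype(int) for i in range(3)]
print(c['tcp'],'exp pin px',proj(c,[.475,.275,.07]), proj(c,[.474,.284,.012]))
m=((S>120)&(V>40)&(H<14)).astype(np.uint8); m[300:]=0
n,l,s,ce=cv2.connectedComponentsWithStats(m)
for i in range(1,n):
    if s[i,4]>150: print('brown',s[i],ce[i].round())
# coarse ascii of value/sat
g=cv2.resize(im[60:300,130:370],(60,60),interpolation=cv2.INTER_AREA)
h=cv2.cvtColor(g,cv2.COLOR_RGB2HSV).astype(int)
for r in range(60):
    print(60+4*r,''.join('#' if v<35 else('o' if s<70 else('B' if (hh<14 and s>130) else '.')) for hh,s,v in h[r]))
E
```

```text
tcp_pos: [0.5876, 0.0201, 0.1559]
wrist_force: [0.4, 1.0, 0.2]
tcp_pos: [0.5109, 0.1872, 0.156]
wrist_force: [-0.5, 0.6, 0.1]
clock: 17.43
tcp_pos: [0.4724, 0.2695, 0.1564]
orientation: [-0.001, 0.675, 0.738, -0.002]
wrist_force: [0.5, -0.8, -0.1]
finger_gap: 0.0854
grip_force: 0.0
[0.47329897 0.26874796 0.15673856] exp pin px (np.float64(251.97535148369536), np.float64(183.4670328149027)) (np.float64(251.40592992686527), np.float64(160.52990262786068))
brown [ 220  117   67   70 2511] [255. 148.]
60 ooooooooooo.................................................
64 ooooooooooo.................................................
68 ooooooooooo.................................................
72 ooooooooooo.................................................
76 ooooooooooo.................................................
80 ooooooooooo.................................................
84 ooooooooooo.................................................
88 ooooooooooo.................................................
92 ooooooooooo.................................................
96 ooooooooooo.......
[... 2592 characters left out ...]
.............................................oooo.
260 oooo...................................................ooooo
264 oooo.o..................................................oooo
268 ooo.ooo.................................................oooo
272 oooooooo.................................................ooo
276 oooooooo.................................................ooo
280 oooooooo..................................................oo
284 ooooooooo.................................................oo
288 ooooooooo.................................................oo
292 ooooooo.................................................oooo
296 ooooooo...........oo..................................oooooo
```

Run:
```python
from h import *
import pickle
c=pickle.load(open('d9.pkl','rb')); im=c['img']; V=im.max(2)
g=V[100:240:3,170:340:2]
for k,r in enumerate(g): print(100+3*k,''.join('#' if v<45 else('+' if v<75 else('-' if v<110 else '.')) for v in r))
```

```text
100 .....................................................................................
103 .....................................................................................
106 .....................................................................................
109 .....................................................................................
112 .....................................................................................
115 .....................................................................................
118 .........................................................-...........................
121 .....................................................................................
124 ........................................----.........................................
127 ........................................-............................................
130 .....................................-..-............................................
133 .....................................-..-............................................
136 ................
[... 2429 characters left out ...]
......................................................................
220 .....................................................................................
223 .....................................................................................
226 .....................................................................................
229 .....................................................................................
232 .....................................................................................
235 .....................................................................................
238 .....................................................................................
```

Run:
```python
from h import *
import pickle
c=pickle.load(open('d9.pkl','rb'))
L=onz(c,216.5,204,.107);Rr=onz(c,292,204,.107);M=onz(c,254.2,204,.107)
print(L,Rr,M,np.linalg.norm(Rr-L),np.degrees(np.arctan2(*(Rr-L)[[1,0]])))
print('row ends',onz(c,216.5,193,.107),onz(c,216.5,215,.107))
print('fin top ends',onz(c,170+2*40.5,118,.065)); t=c['tcp']; d=M-t
a=np.radians(94.8); X=np.array([np.cos(a),np.sin(a)]);Y=np.array([np.sin(a),-np.cos(a)])
print('shift tx,ty mm',d[:2]@X*1000,d[:2]@Y*1000)
```

```text
[0.44776311 0.2664606  0.107     ] [0.50628159 0.27173487 0.107     ] [0.4770001  0.26909573 0.107     ] 0.05875568728038557 5.150154728841662
row ends [0.44726459 0.27544811 0.107     ] [0.44827384 0.25725291 0.107     ]
fin top ends [0.46901574 0.33117505 0.065     ]
shift tx,ty mm 0.03685064110907951 3.7172471055004923
```

Handles found: centre at (477.0, 269.1) mm, width 59 mm, yaw 5.2°. I descend around them and squeeze.

```bash
python3 -m jog '[[-1,0,0.0037,0.03,-0.3],[-1,0,0,0.03,0],[-1,0,0,0.03,0],[-1,0,0,0.0125,0],[-1,0,0,0,0]]' 40 | egrep 'tcp|wrist'
python3 -m jog '[[-0.4,0,0,0,0],[-0.4,0,0,0,0],[-0.2,0,0,0,0],[0,0,0,0,0],[0,0,0,0,0]]' | egrep 'tcp|wrist|gap|grip'
python3 -m jog '[[1,0,0,0,0],[1,0,0,0,0],[1,0,0,0,0],[1,0,0,0,0],[1,0,0,0,0]]'
```

```text
tcp_pos: [0.4755, 0.2666, 0.0515]
wrist_force: [-0.7, -0.3, 0.6]
tcp_pos: [0.4834, 0.2706, 0.0604]
wrist_force: [4.4, 0.1, 8.8]
finger_gap: 0.0429
grip_force: 13.3
clock: 18.73
tcp_pos: [0.483, 0.2706, 0.0597]
orientation: [0.003, 0.674, 0.738, 0.004]
wrist_force: [4.1, 0.6, 5.8]
finger_gap: 0.0349
grip_force: 41.2
```

Squeezed to the stop (gap 35 mm, 41 N). I lift straight up.

```bash
python3 -m jog '[[1,0,0,-0.01,0],[1,0,0,-0.015,0],[1,0,0,-0.02,0],[1,0,0,-0.02,0],[1,0,0,-0.02,0]]' | egrep 'tcp|wrist|gap|grip'
python3 -m jog '[[1,0,0,-0.02,0],[1,0,0,0,0],[1,0,0,0,0],[1,0,0,0,0]]'
python3 - <<'E'
from h import *
import pickle
c=cam('wrist'); c['tcp']=env.get_state()['tcp_pos'];pickle.dump(c,open('d10.pkl','wb')); V=c['img'].max(2)
g=V[120:384:5,130:380:3]
for k,r in enumerate(g): print(120+5*k,''.join('#' if v<45 else('+' if v<75 else('-' if v<110 else '.')) for v in r))
E
```

```text
tcp_pos: [0.4782, 0.2694, 0.1432]
wrist_force: [0.3, -0.6, -1.5]
finger_gap: 0.0348
grip_force: 40.4
clock: 19.48
tcp_pos: [0.4781, 0.2694, 0.161]
orientation: [-0.0, 0.674, 0.739, 0.0]
wrist_force: [-0.4, -0.2, -1.4]
finger_gap: 0.0347
grip_force: 40.4
120 ....................................................................................
125 ....................................................................................
130 ....................................................................................
135 ....................................................................................
140 ....................................................................................
145 ....................................................................................
150 ....................................................................................
155 ....................................................................................
160 ....................................................................................
165 .........................................
[... 3170 characters left out ...]
...######+++######+++++++++++++++++++++++++++##+++#+##++#######.--###########
350 ##++#.....########+#####+##++++++++++++++++++++#+++++++######+########+---.#########
355 #+##.....####################+#++++#+++++++++++#++++##################+----.########
360 ##.......######################+##+++#+++++++++###++#+##+#########+####..--...######
365 #........#################+##########+++#++############################........#####
370 ........#######################+#####+++####+##+########################........-###
375 ......#############################+######################################........##
380 ....########################################################################.......-
```

The clip is held wide open, clear of the stand and centred laterally (inner tips at columns 226 and 271, principal column 248). I turn it to match the jig and carry it over the middle.

```bash
python3 -m jog '[[1,0,0,0,6.2],[1,0,0,0,6.2],[1,0,0,0,6.2],[1,-0.015,0.01,0,0],[1,-0.025,0.015,0,0]]' | egrep 'tcp|grip'
python3 -m jog '[[1,-0.026,0.015,0,0],[1,-0.026,0.015,0,0],[1,-0.026,0.015,0,0],[1,-0.026,0.015,0,0],[1,-0.026,0.015,0,0]]' | egrep 'tcp|grip'
python3 -m jog '[[1,-0.026,0.016,0,0],[1,-0.026,0.016,0,0],[1,-0.026,0.016,0,0],[1,-0.011,0.006,0,0],[1,0,0,0,0]]' | egrep 'tcp|grip'
python3 -m jog '[[1,0,0,0,0],[1,0,0,0,0],[1,0,0,0,0]]'
python3 - <<'E'
from h import *
import pickle
D={n:cam(n) for n in('wrist','scene','top')}; S=env.get_state(); t=S['tcp_pos']; D['S']=S;pickle.dump(D,open('d11.pkl','wb'))
O=np.array([.5622,-.0171]);X=np.array([.9755,-.2198]);Y=np.array([.2198,.9755])
d=t[:2]-O; print('tcp jig',d@X,d@Y)
c=D['wrist']; 
for y in(85,40,0): print('wall px',y,[np.round(proj(c,[*(O+X*x/1000+Y*y/1000),z])) for x,z in((-4,.064),(0,.064),(14,.06))])
g=c['img'][80:250:4,190:310:1].astype(int)
V=g.max(2); S_=(g.max(2)-g.min(2))
for k in range(len(g)): print(80+4*k,''.join('+' if V[k,j]<75 else ('w' if S_[k,j]<35 and V[k,j]>110 else('-' if S_[k,j]<35 else '.')) for j in range(120)))
E
```

```text
tcp_pos: [0.492, 0.2259, 0.1594]
grip_force: 40.4
tcp_pos: [0.5354, 0.0796, 0.1595]
grip_force: 40.4
tcp_pos: [0.5682, -0.0207, 0.1594]
grip_force: 40.4
clock: 21.03
tcp_pos: [0.5675, -0.0167, 0.1606]
orientation: [-0.001, 0.784, 0.621, -0.0]
wrist_force: [0.3, -1.1, -0.7]
finger_gap: 0.0344
grip_force: 40.4
tcp jig 0.005544391748662283 0.0014639137399014483
wall px 85 [array([236.,  92.]), array([241.,  92.]), array([258.,  92.])]
wall px 40 [array([238., 145.]), array([242., 145.]), array([258., 144.])]
wall px 0 [array([239., 188.]), array([243., 188.]), array([258., 187.])]
80 ........................................................................................................................
84 ........................................................................................................................
88 ........................................................................................................................
92 ........................................................................................................................
96 ................
[... 4154 characters left out ...]
+++++++--+++++++-+-++++++++++++++-+++-++++++++-----w.......................
232 ....................+++--++++++++w-w-w---w-www----wwwwwwwwwwwwwww-------++--++------++++++++----w.......................
236 ............-----w--w-+++++++++++-........-.--.-wwwwwww---wwwwwwwwww--.............+++++++++++++----------..............
240 ..........w--w-----w-++++++++++++-w............-www-----wwwwww--wwwwww............w++++++++++++++-w--------.............
244 .-+++++++---w----w--+++++++++++++-w............-w----wwwwwwwwww----w-w............w+++++++++++++++-----------+++++++-...
248 +++++++-w-------w--+++++++++++++++-.....---++++w----wwwwwwwwwwwww----w+++++---....-++++++++++++++++---------ww++++++++++
```

The wrist view shows wall and straightedge together at columns 240-258 with the jaw tips at 226 and 270, so the clip is centred within 1 mm and the bar is still flush. I go down.

```bash
python3 -m jog '[[1,0,0,0.02,0],[1,0,0,0.02,0],[1,0,0,0.012,0],[1,0,0,0.01,0],[1,0,0,0.01,0]]' | egrep 'tcp|wrist'
python3 -m jog '[[1,0,0,0.008,0],[1,0,0,0.005,0],[1,0,0,0.0025,0],[1,0,0,0,0],[1,0,0,0,0]]' | egrep 'tcp|wrist'
python3 -m jog '[[1,0,0,0,0],[1,0,0,0,0],[1,0,0,0,0],[1,0,0,0,0]]'
python3 - <<'E'
from h import *
import pickle
c=cam('wrist'); S=env.get_state(); t=S['tcp_pos']; print(S['qvel'])
O=np.array([.5622,-.0171]);X=np.array([.9755,-.2198]);Y=np.array([.2198,.9755]); d=t[:2]-O; print('tcp jig',d@X,d@Y)
g=c['img'][60:260:4,175:325:1].astype(int)
V=g.max(2); S_=(g.max(2)-g.min(2))
for k in range(len(g)): print(60+4*k,''.join('+' if V[k,j]<75 else ('w' if S_[k,j]<35 and V[k,j]>110 else('-' if S_[k,j]<35 else '.')) for j in range(150)))
E
```

```text
tcp_pos: [0.5681, -0.0175, 0.0884]
wrist_force: [0.3, 0.2, -0.3]
tcp_pos: [0.5686, -0.0182, 0.0738]
wrist_force: [-0.0, 0.7, -0.7]
clock: 22.35
tcp_pos: [0.5684, -0.0181, 0.0737]
orientation: [0.0, 0.785, 0.62, 0.0]
wrist_force: [-0.8, 0.7, -1.4]
finger_gap: 0.0346
grip_force: 40.4
[-0.00026828  0.00238706 -0.00292435 -0.00187555  0.00081045  0.00092206]
tcp jig 0.006267702089257197 0.0003716484278374724
60 ......................................................................................................................................................
64 ......................................................................................................................................................
68 ......................................................................................................................................................
72 ......................................................................................................................................................
76 .........................................................................
[... 6347 characters left out ...]
wwwwwww---wwwwwww..........-++++++++++++++---w-------...........................
244 ................-+++++++----------++++++++++++++-w.........www------wwwwwwwwww----wwwww..........-+++++++++++++++-w---------+++++++-..................
248 ...........-+++++++++++----------++++++++++++++++-.------+++++w----wwwwwwwwwwwww-----++++++++-----++++++++++++++++-w--------w-++++++++++..............
252 ..........+++++++++++-----------+++++++++++++++++-+++++++++++++++-wwwwwwwwwwwwww---+++++++++++++++++++++++++++++++++-----------++++++++++-............
256 ........++++++++++++-----------++++++++++++++++++-+++-------------w-----w---+--------------+-++++++++++++++++++++++++-----------+++++++++++-..........
```

Both jaws straddle the wall and bar with similar gaps (6 and 7 px). I lower 4 mm more for height margin, let it settle and hand in.

```bash
python3 -m jog '[[1,0,0,0.002,0],[1,0,0,0.002,0],[1,0,0,0,0],[1,0,0,0,0],[1,0,0,0,0]]'
python3 -m jog '[[1,0,0,0,0],[1,0,0,0,0],[1,0,0,0,0],[1,0,0,0,0],[1,0,0,0,0]]' | egrep 'tcp|wrist|grip'
python3 -c "
from workcell import env
print(env.hand_in())"
```

```text
clock: 22.82
tcp_pos: [0.5681, -0.0181, 0.0693]
orientation: [-0.0, 0.785, 0.62, -0.0]
wrist_force: [-0.3, -0.2, -0.5]
finger_gap: 0.0345
grip_force: 40.4
tcp_pos: [0.5683, -0.0181, 0.0694]
wrist_force: [-1.0, -1.3, -0.3]
grip_force: 40.4
the job is handed in; nothing more can be done
None
```

I handed the job in at about 23 s (no verdict came back): the straightedge lies flush along the wall on both blocks, and the clip is held squeezed open over the middle of the jig, straddling wall and straightedge with no contact force felt.

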